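# Open a leaning slip-casting mould and set out the cast bottle

## Robot

A 6-joint arm with a two-finger parallel gripper is mounted at the origin on the work surface. World frame = base frame: x ahead of the robot, y to its left, z up, the work surface at z = 0. Lengths are in m, angles in degrees, forces in N, time in s.
With the tool pointing down it reaches from about 0.325 to 0.925 m from the base axis. Payload 3.1 kg.
Tool frame: the origin (TCP) lies on the centre line of the jaws, within the pads' length; the fingertips stand 17 mm ahead of it and the grasp point (between the pads) lies 2 mm behind it; z points along the fingers, y is the direction in which the jaws open and shut (so a half turn about z gives the same grasp; the last joint's range is limited). The gripper opens to 85 mm and grips with 20 to 120 N. Pads are 22 mm wide; open, the fingers measure 114 mm over their backs; the gripper's body (76 mm by 85 mm) begins 54 mm behind the grasp point. The pads swing forward as they close: fully open they stand 13 mm farther back than shut.
Start: joints at [-71.001, 12.427, 92.441, -0, 75.132, -6.429], TCP at [0.268, -0.564, 0.248] pointing down, gripper open.
Joint ranges: [-157.48, 157.48], [-44.54, 120.13], [17.64, 146.25], [-64.5, 244.5], [7.68, 150.69], [-147.95, 147.95]. Speed limits (degrees/s): [159.86, 159.86, 180, 180, 180, 180].

## Interface

Orientations are given as [roll, pitch, yaw] about the fixed x, y, z axes, in that order (R = Rz(yaw) Ry(pitch) Rx(roll)).
In Python, from cell import manip gives the robot as it stands. Calls block until the motion is done:
- manip.reach(position, orientation): joint-space move of the TCP to a pose.
- manip.move_l(position, v=0.15, orientation=None, guard=None): straight line of the TCP; orientation=None keeps the orientation; v is the mean speed in m/s. With guard (N) it stops when the force on the tool has changed by that much, and returns True; else False.
- manip.set_joints(angles): joint-space move.
- manip.command_gripper(opening): finger opening in m; the grip force is fixed at half the most; returns when the fingers have stopped.
- manip.wait(seconds).
- manip.solve_ik(position, orientation): joint angles nearest the present ones, or None.
- manip.get_state(): the state.
- manip.capture(name): name is "scene" or "top" or "wrist"; returns (picture, depth): 480x640x3 uint8, red, green, blue; 480x640 float32, m along the optical axis (not along the pixel's ray), 0 where there is no reading.
- manip.get_calibration(name): a dict with "vertical_fov" (degrees; the focal length in pixels is half the picture's height over the tangent of half this angle, whatever the lens; pixels are square), "cx", "cy" (the principal point, pixels), "rvec" (rotation vector, rad) and "tvec" (3), from world to camera coordinates, as OpenCV has them. Camera axes: x right, y down, z forward; pixel columns grow to the right and rows downward; lengths in m; the calibration is good to about 2 mm. A picture is of the moment at which its call begins: read the wrist's pose just before it. get_calibration takes no time and is no camera call; for the wrist camera it gives the pose at the moment of the call.
A pose or a line that the arm cannot do raises manip.MotionError and nothing moves.
- manip.job_done(): hands the job in, once; it reports no verdict.
The state is a dict: "t": time; "joint_pos": joint angles; "dq": joint speeds; "joint_efforts": joint torques, N m; "tool_pos": TCP position; "ee_rot": TCP orientation; "ft_force": force on the tool from outside, world axes, zero at the start; "torque": the same for the moment, N m; "finger_gap": finger opening in m.
Only numpy, scipy, OpenCV 4.12 (cv2) and the standard library are available. Lean on these libraries where they do the work, as an engineer would, in place of code of your own. Each camera call takes 0.05 s, during which the arm holds its last target. There are 200 camera calls.

## Task

Take the mould on the leaning stand apart in order: first pull out the plug with the blue knob, then lift off the white collar, and set both down on the dark grey slab, the collar upright on its wide foot. Then lift the clay bottle out of the cup and stand it upright on the pale wooden board beside the finished bottle, lowering it until it stands before you let go. Leave the finished bottle, the tub, the jar and the brush where they are.

Things in the scene. Friction and masses are not known exactly. Their poses are not given: they have to be found in the camera images.
- stand: Fixed wooden stand, 160 x 130 mm, with a pale plaster cup 121 mm across. Origin: centre of its underside on the table, z up. The mould axis starts 55 mm above the origin and leans 30 degrees: direction (-0.5, 0, 0.866) in the stand's frame, roughly to the robot. Along it from its start: bottle's foot 20 mm, cup's top face and collar's foot 60, cup's lip 70, collar's top 148, knob's top 198 mm.
- cup_floor (a point): Centre of the cup's cavity floor, where the bottle's foot sits, 20 mm up the mould axis. The cavity is 40 mm deep, 72 mm wide at the floor and 85 mm at the mouth; above it a 10 mm high lip, 109 mm inside, keeps the collar's foot from sliding.
- plug: Loose stopper, round about z, 62 mm tall, 120 g: white spigot 34 to 38 mm across and 12 mm long, white flange 60 mm across and 8 mm thick, then a blue knob 22 to 28 mm across from 20 to 62 mm. Origin: centre of the spigot's underside; z to the knob. The spigot hangs in the collar's 44 mm mouth, the flange on its top. Play 3 mm. It can stand on its spigot.
- collar: Loose white plaster upper mould, open at both ends, round about z, 88 mm tall, about 400 g: foot 104 mm across up to 12 mm, narrowing to a straight chimney 60 mm across from 42 to 88 mm. Bore 88 mm at the foot, 44 mm in the chimney. Origin: centre of its foot's underside; z to the chimney. It stands over the bottle's neck: draw it 75 mm or more along the mould axis to clear it.
- bottle: Loose raw clay bottle, dark mouth mark on top, round about z, 108 mm tall, about 350 g: foot 66 mm across, belly 80 mm across from 34 to 44 mm, shoulder to 75 mm, neck 34 mm across from 75 to 100 mm, rim 38 mm. Origin: centre of its underside; z to the mouth. It sits with 2 to 3 mm play in the cup, hidden under the collar at first.
- slab: Fixed dark grey slab, 200 (x) x 260 (y) x 18 mm thick, flat and empty. Origin: centre of its underside; the top is 18 mm above it. It lies to one side of the stand, left or right.
- ware_board: Fixed pale wooden board with dark cross battens, 180 (x) x 270 (y) mm, flat top 18 mm above its origin (centre of its underside), on the other side of the stand. The finished bottle stands near one end of it in y; the other end is free.
- done_bottle: Bystander: finished loose bottle of the same shape and size as bottle, standing on the wooden board. Origin: centre of its underside.
- tub: Bystander: loose blue bowl, 110 mm across, 60 mm high. Origin: centre of its underside.
- jar: Bystander: loose reddish jar with a white cap, 70 mm across, 100 mm high. Origin: centre of its underside.
- brush: Bystander: brush 170 mm long lying on the table in front of the stand. Origin: near its middle.
Things that resemble listed ones, but are neither listed nor needed, are in the scene too. What is shaped like the plug but green or red is not meant.

How it is judged (in metres and radians):
On the way, in this order (a step that is already met when the one before it is completed fails the run):
1. the plug is on the slab while the collar is still on the mould (x of plug in the frame of slab between -0.095 and 0.095 m and y of plug in the frame of slab between -0.125 and 0.125 m and z of plug in the frame of slab between 0.01 and 0.06 m and distance of collar from where it was at the start of the episode below 0.03 m and distance between bottle and cup_floor below 0.025 m), for 0.2 s.
2. the collar stands on the slab while the bottle is still in the cup (x of collar in the frame of slab between -0.095 and 0.095 m and y of collar in the frame of slab between -0.125 and 0.125 m and z of collar in the frame of slab between 0.01 and 0.03 m and angle between collar's own z axis and vertical below 0.15 rad and distance between bottle and cup_floor below 0.025 m), for 0.2 s.
3. the bottle, still held, stands on the wooden board (its foot within 12 mm of it) (x of bottle in the frame of ware_board between -0.085 and 0.085 m and y of bottle in the frame of ware_board between -0.13 and 0.13 m and z of bottle in the frame of ware_board between 0.01 and 0.03 m and angle between bottle's own z axis and vertical below 0.12 rad and contact force between the fingers and bottle above 0.3 N), for 0.1 s.
At the end, for the whole second after the job is handed in: Plug on the slab (origin over it, under 42 mm above its top); collar on the slab, foot down, within 0.15 rad of upright; bottle standing on the wooden board within 0.12 rad of upright, centre 5 mm or more inside its edges; all at rest (under 20 mm/s) (x of plug in the frame of slab between -0.095 and 0.095 m and y of plug in the frame of slab between -0.125 and 0.125 m and z of plug in the frame of slab between 0.01 and 0.06 m and x of collar in the frame of slab between -0.095 and 0.095 m and y of collar in the frame of slab between -0.125 and 0.125 m and z of collar in the frame of slab between 0.01 and 0.03 m and angle between collar's own z axis and vertical below 0.15 rad and x of bottle in the frame of ware_board between -0.085 and 0.085 m and y of bottle in the frame of ware_board between -0.13 and 0.13 m and z of bottle in the frame of ware_board between 0.01 and 0.03 m and angle between bottle's own z axis and vertical below 0.12 rad and linear speed of each of plug, collar, bottle below 0.02 m/s); the robot touches nothing.
It fails at once if the done bottle is moved more than 30 mm or tipped (distance of done_bottle from where it was at the start of the episode above 0.03 m or angle between done_bottle's own z axis and vertical above 0.4 rad).
It fails at once if the tub is moved more than 30 mm or tipped (distance of tub from where it was at the start of the episode above 0.03 m or angle between tub's own z axis and vertical above 0.4 rad).
It fails at once if the jar is moved more than 30 mm or tipped (distance of jar from where it was at the start of the episode above 0.03 m or angle between jar's own z axis and vertical above 0.4 rad).
It fails at once if the brush is moved more than 30 mm (distance of brush from where it was at the start of the episode above 0.03 m).
It also fails if it takes over 72 s, if anything falls off the work surface, if the arm or the gripper's body presses on something with over 40 N, if the wrist force passes 120 N, or if a joint passes its speed limit or range.

## Working session

There is one attempt and no reset: what is moved stays moved. The work goes in short steps, each a Python script; the robot and the scene stay as the last script left them, time stands still between calls to the robot, and variables do not carry over. Pictures are saved under pics/ and viewed, about 8 in all and at most 12, crops included, and the job is handed in when it is done.

```bash
ls; mkdir -p pics; cat > h.py <<'E'
import numpy as np, cv2
from cell import manip
def cap(n):
    c=manip.get_calibration(n); im,d=manip.capture(n); return im,d,c
def cloud(d,c):
    f=240/np.tan(np.radians(c["vertical_fov"])/2)
    v,u=np.mgrid[0:480,0:640]
    P=np.stack([(u-c["cx"])/f*d,(v-c["cy"])/f*d,d],-1)
    R=cv2.Rodrigues(np.array(c["rvec"],float))[0]
    W=(P-np.array(c["tvec"]).reshape(3))@R
    W[d<=0]=np.nan
    return W
E
python3 - <<'E'
from h import *
for n in ("scene","top"):
    im,d,c=cap(n); np.savez("pics/%s0.npz"%n,im=im,W=cloud(d,c)); cv2.imwrite("pics/%s0.png"%n,im[...,::-1]); print(n,c)
print(manip.get_state())
E
```

```text
pics
scene {'vertical_fov': 54.331846260826495, 'cx': 316.42191249633095, 'cy': 245.27581670661436, 'rvec': array([ 2.35135551,  0.61830087, -0.22735747]), 'tvec': array([-0.5085205 , -0.10529666,  1.16793179])}
top {'vertical_fov': 45.78794305728155, 'cx': 320.64152654996144, 'cy': 242.94798395864393, 'rvec': array([ 2.22279588, -2.16789535,  0.0938254 ]), 'tvec': array([0.01491909, 0.56737709, 1.20839292])}
{'t': 0.1, 'joint_pos': array([-7.10000099e+01,  1.24737485e+01,  9.25224191e+01,  3.65757484e-04,
        7.51344800e+01, -6.42919163e+00]), 'dq': array([-0.00579779, -0.06650563, -0.16281098,  0.06617849,  0.04328594,
        0.0919691 ]), 'joint_efforts': array([-4.43730478e-04, -3.98070502e+01, -3.04968774e+01, -1.42775953e-04,
        4.18277967e-03,  5.41038276e-06]), 'tool_pos': array([ 0.26814819, -0.56374502,  0.24705605]), 'ee_rot': array([-1.79870214e+02, -1.49803566e-02,  2.54290705e+01]), 'ft_force': array([ 0.50943405, -0.97189944,  0.53745702]), 'torque': array([-0.00398942, -0.03039952, -0.0237571 ]), 'finger_gap': 0.08541023023388505}
```

View pics/scene0.png

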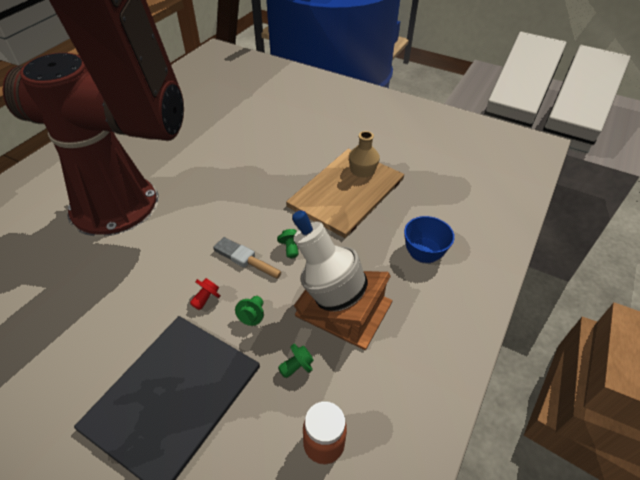

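View pics/top0.png

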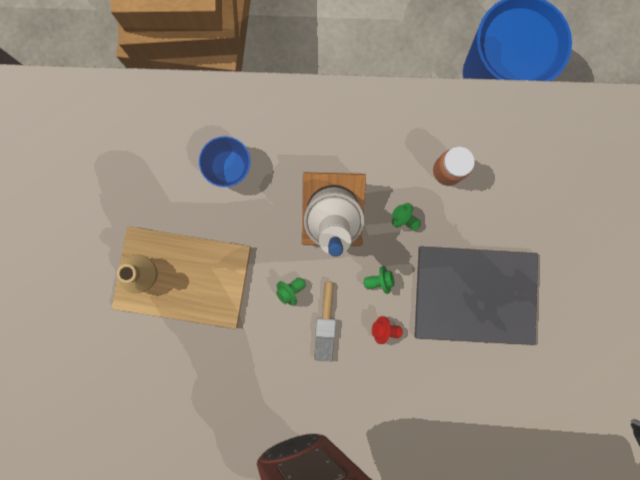

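The knob to take is the blue one on the mould, at top (334,246) and scene (303,222). It could be confused with the green plugs at top (405,215), (380,281) and (290,290), and the red one at (385,330). The slab is on the robot's right at top (478,295). The board is on the left at (182,277), with the finished bottle at its far-left (+y) end. Next I fit the poses.

```bash
cat > fit.py <<'E'
from h import *
from scipy.optimize import least_squares
PROF=np.array([[60,52],[72,52],[102,30],[156,30],[156,12],[157,11],[196,14],[198,12],[198,0]])/1000.
def pdist(t,r,P=PROF):
    q=np.stack([t,r],-1); best=np.full(len(t),9.)
    for a,b in zip(P[:-1],P[1:]):
        s=np.clip((q-a)@(b-a)/((b-a)@(b-a)),0,1); best=np.minimum(best,np.linalg.norm(q-a-s[:,None]*(b-a),axis=1))
    return best
def tr(p,W):
    x,y,yaw=p[:3]; o=np.array([x,y,.055]); a=np.array([-.5*np.cos(yaw),-.5*np.sin(yaw),.866])
    d=W-o; t=d@a; return t,np.linalg.norm(d-t[:,None]*a,axis=1)
if __name__=="__main__":
    W={};I={}
    for n in ("scene","top"):
        z=np.load("pics/%s0.npz"%n); W[n]=z["W"]; I[n]=z["im"].astype(int)
    print("knob", W["top"][246,334], "base",W["top"][180,345])
    k=W["top"][246,334]
    sets={}
    p0=np.array([k[0]+.1,k[1],0.0])
    for n in W:
        w=W[n].reshape(-1,3); w=w[np.isfinite(w).all(1)]
        w=w[(np.linalg.norm(w[:,:2]-p0[:2],axis=1)<.17)]; sets[n]=w
    for use in (["scene"],["top"],["scene","top"]):
        A=np.vstack([sets[n] for n in use]); p=p0.copy()
        for it in range(8):
            t,r=tr(p,A); e=pdist(t,r); m=(t>.075)&(t<.21)&(e<(.03 if it<3 else .008))
            p=least_squares(lambda q:pdist(*tr(q,A[m])),p,loss="soft_l1",f_scale=.002).x
        print(use,p,np.degrees(p[2]),m.sum(),np.median(pdist(*tr(p,A[m]))))
    np.save("stand.npy",p)
    im=I["top"];w=W["top"];hsv=cv2.cvtColor(im.astype(np.uint8),cv2.COLOR_RGB2HSV)
    for nm,(u,v),(zl,zh) in (("slab",(478,295),(.01,.026)),("board",(200,280),(.01,.026)),("stand",(345,180),(.005,.06))):
        m=((w[...,2]>zl)&(w[...,2]<zh)).astype(np.uint8)
        m=cv2.morphologyEx(m,cv2.MORPH_OPEN,np.ones((5,5)))
        _,l,st,_=cv2.connectedComponentsWithStats(m); s=l==l[v,u]
        print(nm,s.sum(),np.median(w[s][:,2]),cv2.minAreaRect(w[s][:,:2].astype(np.float32)*1000))
    for nm,(x0,x1,y0,y1),(zl,zh) in (("done",(90,170,240,310),(.098,.14)),("tub",(190,260,130,195),(.03,.07)),("jar",(425,485,140,195),(.085,.11))):
        s=w[y0:y1,x0:x1].reshape(-1,3); s=s[(s[:,2]>zl)&(s[:,2]<zh)]; print(nm,len(s),cv2.minEnclosingCircle(s[:,:2].astype(np.float32)*1000),s[:,2].max())
    for nm,(u,v) in dict(g1=(405,215),g2=(380,281),g3=(290,290),red=(385,330),br=(325,320)).items(): print(nm,w[v,u])
E
python3 fit.py
```

```text
knob [0.547632   0.00867169 0.22996679] base [ 0.69417527 -0.01697866  0.08168345]
['scene'] [0.63922448 0.0062082  0.02434399] 1.3948080351580407 2332 0.0009017916528219101
['top'] [0.63932588 0.00646647 0.00639313] 0.3662996479456205 1972 0.0011863167010989894
['scene', 'top'] [0.63934376 0.00651087 0.02293531] 1.3140965184375604 4305 0.0010793444735485228
slab 10938 0.016516081658505113 ((463.79498291015625, -311.6961669921875), (261.6524658203125, 200.36151123046875), 88.15995788574219)
board 9187 0.016670575757518492 ((487.2470703125, 327.59442138671875), (270.8798828125, 181.53988647460938), 82.11402893066406)
stand 282290 nan ((789.237548828125, 1.3956298828125), (1427.903076171875, 2325.129150390625), 2.132607936859131)
done 333 ((491.65557861328125, 410.1378479003906), 19.468650817871094) 0.13125923100797238
tub 762 ((732.9003295898438, 237.61502075195312), 55.059078216552734) 0.06480505704445803
jar 726 ((738.1900634765625, -248.52740478515625), 30.75754737854004) 0.10683519652640568
g1 [ 0.62910173 -0.14823275  0.04592516]
g2 [ 0.48785914 -0.09677995  0.0512371 ]
g3 [0.46455089 0.09115388 0.05392146]
red [ 0.38575117 -0.10966013  0.04623669]
br [0.40182069 0.01574475 0.01900213]
```

```bash
cat >> h.py <<'E'
X,Y,YAW=.6393,.0065,np.radians(1.2)
def A(t): return np.array([X,Y,.055])+t*np.array([-.5*np.cos(YAW),-.5*np.sin(YAW),.866])
OT=[180,-30,1.2]          # coaxial with mould, jaws across (y)
def st():
    s=manip.get_state(); print("t",round(s["t"],2),np.round(s["tool_pos"],4),np.round(s["ee_rot"],1),"F",np.round(s["ft_force"],1),"gap",round(s["finger_gap"],4),"q",np.round(s["joint_pos"]),flush=True)
PLUG=(.464,-.385); COL=(.464,-.262); BOT=(.479,.262)
E
python3 - <<'E'
from h import *
for n,p,o in (("pre",A(.281),OT),("plug",A(.179),OT),("plugup",A(.27),OT),("slab",[*PLUG,.061],[180,0,-40]),("col",A(.123),OT),("colup",A(.235),OT),("slabc",[*COL,.081],[180,0,60]),("slabc2",[*COL,.081],[180,0,-90]),("bot",A(.118),OT),("botup",A(.25),OT),("board",[*BOT,.116],[180,0,0]),("board90",[*BOT,.116],[180,0,90])):
    q=manip.solve_ik(list(p),o); print(n,np.round(p,3),None if q is None else np.round(q))
manip.reach(list(A(.281)),OT); st()
im,d,c=cap("wrist"); np.savez("pics/w1.npz",im=im,W=cloud(d,c)); cv2.imwrite("pics/w1.png",im[...,::-1])
E
```

```text
pre [0.499 0.004 0.298] [-11. -25. 125.   8.  51.  74.]
plug [0.55  0.005 0.21 ] [-10. -11. 125.   9.  37.  73.]
plugup [0.504 0.004 0.289] [-11. -23. 125.   8.  49.  74.]
slab [ 0.464 -0.385  0.061] [-46.  22. 102.  -0.  56.  84.]
col [0.578 0.005 0.162] [ -9.  -2. 123.  10.  30.  72.]
colup [0.522 0.004 0.259] [-11. -19. 125.   8.  44.  74.]
slabc [ 0.464 -0.262  0.081] [-37.  13. 111.  -0.  55.  -7.]
slabc2 [ 0.464 -0.262  0.081] [-37.  13. 111.  -0.  55. 143.]
bot [0.58  0.005 0.157] [ -9.  -2. 123.  10.  29.  72.]
botup [0.514 0.004 0.272] [-11. -21. 125.   8.  46.  74.]
board [0.479 0.262 0.116] [ 21.  12. 109.  -0.  59. 111.]
board90 [0.479 0.262 0.116] [ 21.  12. 109.  -0.  59.  21.]
t 2.3 [0.4991 0.003  0.2986] [180.  -30.    1.2] F [ 0.4 -0.1 -0.4] gap 0.0854 q [-11. -25. 125.   8.  51.  74.]
```

View pics/w1.png

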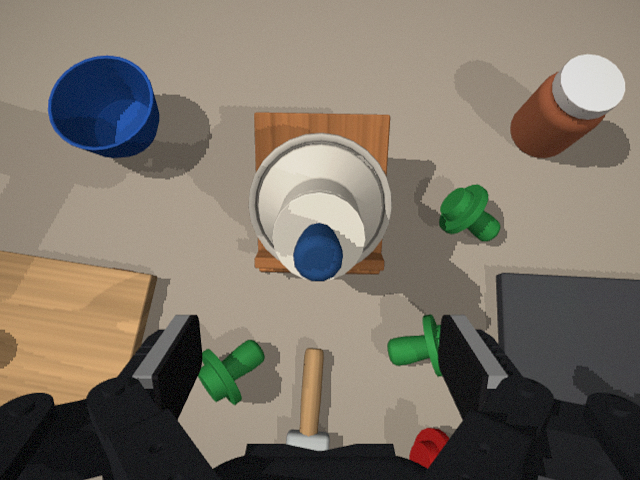

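The wrist picture shows the blue knob at (318,252), centred on the white collar chimney between the jaws. The green plugs lie on the table. This is the right plug, so I grasp it.

```bash
python3 - <<'E'
from h import *
from fit import tr,pdist
from scipy.optimize import least_squares
w=np.load("pics/w1.npz")["W"].reshape(-1,3); w=w[np.isfinite(w).all(1)]; p=np.array([X,Y,YAW])
t,r=tr(p,w); m=(t>.075)&(t<.21)&(pdist(t,r)<.01); print(m.sum(),least_squares(lambda q:pdist(*tr(q,w[m])),p,loss="soft_l1",f_scale=.002).x)
print(manip.move_l(list(A(.179)),v=.12,guard=15)); st()
manip.command_gripper(.0); st()
manip.move_l(list(A(.25)),v=.15); st()
E
```

```text
12116 [6.39075318e-01 5.36182774e-03 3.70955866e-04]
False
t 3.35 [0.5501 0.0045 0.2107] [180.  -30.1   1.2] F [ 0.4 -0.  -0.8] gap 0.0858 q [-10. -11. 125.   9.  37.  73.]
t 3.93 [0.5499 0.0045 0.2105] [180.  -30.    1.2] F [-2.6 -0.4  2.9] gap 0.0261 q [-10. -11. 125.   9.  37.  73.]
t 4.56 [0.5139 0.004  0.2706] [-180.   -29.9    1.2] F [ 0.6 -0.3 -1.7] gap 0.0258 q [-11. -21. 125.   8.  46.  74.]
```

```bash
python3 - <<'E'
from h import *
O=[180,0,-40]
manip.reach([*PLUG,.16],O); st()
manip.move_l([*PLUG,.075],v=.15); print(manip.move_l([*PLUG,.056],v=.03,guard=4)); st()
manip.wait(.2); manip.command_gripper(.06); manip.wait(.2); st()
manip.move_l([*PLUG,.17],v=.2)
for n in ("top","wrist"):
    im,d,c=cap(n); cv2.imwrite("pics/%s2.png"%n,im[...,::-1]); np.savez("pics/%s2.npz"%n,im=im,W=cloud(d,c))
a=cv2.imread("pics/top2.png")[130:370,280:600]; b=cv2.resize(cv2.imread("pics/wrist2.png"),(320,240)); cv2.imwrite("pics/c2.png",np.hstack([a,b]))
E
```

```text
t 6.07 [ 0.4646 -0.384   0.1603] [-180.    -0.   -39.9] F [ 0.   0.3 -0.8] gap 0.026 q [-46.  15. 100.   0.  66.  84.]
True
t 7.28 [ 0.4644 -0.3856  0.0619] [ 1.8e+02 -1.0e-01 -4.0e+01] F [-0.5  0.3  3.1] gap 0.026 q [-46.  22. 102.  -0.  56.  84.]
t 8.1 [ 0.4635 -0.3845  0.0607] [ 1.8e+02  1.0e-01 -4.0e+01] F [-0.5  0.   0.8] gap 0.0601 q [-46.  22. 102.  -0.  56.  84.]
```

View pics/c2.png

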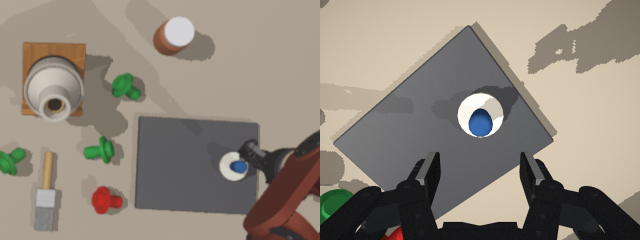

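The plug stands on its spigot on the slab. In the top crop the collar is still on the mould (55,95) with the bottle's mouth visible inside it. Next is the collar.

```bash
sed -i 's/X,Y,YAW=.6393,.0065/X,Y,YAW=.6392,.006/' h.py; python3 - <<'E'
from h import *
manip.command_gripper(.085); manip.reach(list(A(.23)),OT); st()
print(manip.move_l(list(A(.124)),v=.12,guard=12)); st()
manip.command_gripper(0); st()
manip.move_l(list(A(.165)),v=.06); st()
manip.move_l(list(A(.250)),v=.12); st()
for n in ("scene",):
    im,d,c=cap(n); cv2.imwrite("pics/%s3.png"%n,im[120:420,180:500,::-1])
E
```

```text
t 10.77 [0.5247 0.0028 0.2545] [180.  -30.    1.1] F [ 0.1  0.  -0.5] gap 0.0852 q [-11. -18. 125.   8.  44.  74.]
False
t 11.8 [0.5776 0.0045 0.1629] [180.  -30.1   1.2] F [ 0.4  0.  -0.4] gap 0.0851 q [ -9.  -3. 123.  10.  30.  72.]
t 12.16 [0.5775 0.0047 0.1636] [180.  -30.1   1.2] F [-3.7 -0.1  5.3] gap 0.0586 q [ -9.  -3. 123.  10.  30.  72.]
t 12.99 [0.5565 0.0043 0.1978] [-180.   -30.     1.2] F [-0.5  0.1 -3.7] gap 0.0584 q [-10.  -9. 124.   9.  35.  73.]
t 13.85 [0.5138 0.0034 0.2705] [-180.   -29.9    1.2] F [-0.5  0.2 -3.2] gap 0.0579 q [-11. -21. 125.   8.  46.  74.]
```

View pics/scene3.png

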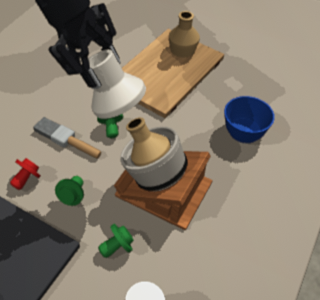

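The collar is held clear at (115,85) and the bottle still sits in the cup at (155,150).

```bash
python3 - <<'E'
from h import *
O=[180,0,60]
manip.reach([*COL,.2],O); st()
manip.move_l([*COL,.095],v=.15); print(manip.move_l([*COL,.074],v=.03,guard=6)); st()
manip.wait(.2); manip.command_gripper(.085); manip.wait(.2); st()
manip.move_l([*COL,.22],v=.2)
manip.reach(list(A(.24)),OT); st()
for n in ("scene","top","wrist"):
    im,d,c=cap(n); cv2.imwrite("pics/%s4.png"%n,im[...,::-1]); np.savez("pics/%s4.npz"%n,im=im,W=cloud(d,c))
a=cv2.imread("pics/scene4.png")[120:480,60:460]; b=cv2.resize(cv2.imread("pics/wrist4.png"),(400,300)); b=np.vstack([b,np.zeros((60,400,3),np.uint8)]); cv2.imwrite("pics/c4.png",np.hstack([a,b]))
from fit import tr,pdist
from scipy.optimize import least_squares
P=np.array([[62,39.8],[64,40],[95,17],[120,17],[120,19],[128,19],[128,8]])/1000.
p=np.array([X,Y,YAW])
for n in ("scene","wrist"):
    w=np.load("pics/%s4.npz"%n)["W"].reshape(-1,3); w=w[np.isfinite(w).all(1)]
    q=p.copy()
    for k in range(4):
        t,r=tr(q,w); m=(t>.075)&(t<.135)&(pdist(t,r,P)<.01)&(r>.008); q=least_squares(lambda s:pdist(*tr(s,w[m]),P),q,loss="soft_l1",f_scale=.002).x
    t,r=tr(q,w);tt=t[(r<.019)&(r>.012)&(t<.14)]; print(n,m.sum(),q,"neck point offset from axis",np.round(np.array([q[0]-.5*.11*np.cos(q[2]),q[1]-.055*np.sin(q[2])])-A(.11)[:2],4),np.percentile(tt,95))
E
```

```text
t 15.18 [ 0.4643 -0.2616  0.1997] [180.  -0.  60.] F [ 0.2  0.  -3.4] gap 0.0586 q [-37.   4. 107.   0.  69.  -7.]
True
t 16.52 [ 0.4645 -0.2624  0.083 ] [180.   0.  60.] F [0.1 0.1 4.3] gap 0.0585 q [-37.  13. 111.  -0.  55.  -7.]
t 17.3 [ 0.4631 -0.2613  0.0812] [-179.9   -0.    60. ] F [-0.   0.8 -0.2] gap 0.0849 q [-37.  13. 111.  -0.  55.  -7.]
t 19.42 [0.519  0.0032 0.2619] [180.  -29.9   1.2] F [0.3 0.  0.1] gap 0.0849 q [-11. -19. 125.   8.  45.  74.]
scene 789 [0.63942005 0.00590644 0.0238258 ] neck point offset from axis [ 0.0002 -0.0003] 0.12740145843447698
wrist 5554 [ 6.38733825e-01  5.32784162e-03 -3.83455161e-04] neck point offset from axis [-0.0005  0.0005] 0.12857416556767196
```

View pics/c4.png

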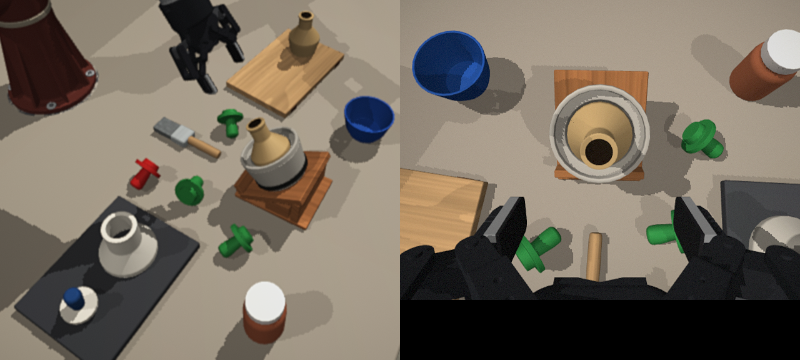

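The collar stands upright on the slab next to the plug. The bottle's mouth is at (600,150) in the wrist view, and its fit is within 1 mm of the mould axis. Next I grasp the neck.

```bash
python3 - <<'E'
from h import *
manip.command_gripper(.07)
print(manip.move_l(list(A(.116)),v=.1,guard=12)); st()
manip.command_gripper(0); st()
manip.move_l(list(A(.165)),v=.05); st()
manip.move_l(list(A(.245)),v=.1); st()
manip.reach([*BOT,.2],[180,0,30]); manip.wait(.3); st()
ims=[]
for n in ("scene","wrist"):
    im,d,c=cap(n); ims.append(im[...,::-1]); np.savez("pics/%s5.npz"%n,im=im,W=cloud(d,c))
cv2.imwrite("pics/c5.png",np.hstack([ims[0][60:360,200:500],cv2.resize(ims[1],(400,300))]))
E
```

```text
False
t 21.26 [0.5815 0.0047 0.1562] [180.  -30.1   1.2] F [-0.7  0.  -0.2] gap 0.0702 q [ -9.  -1. 123.  10.  29.  72.]
t 21.68 [0.5813 0.0049 0.1563] [-180.   -30.     1.2] F [-4.8  0.2  5.8] gap 0.0354 q [ -9.  -1. 123.  10.  29.  72.]
t 22.81 [0.5565 0.0043 0.1975] [-180.   -30.     1.2] F [-0.3  1.  -4. ] gap 0.0358 q [-10.  -9. 124.   9.  35.  73.]
t 23.76 [0.5164 0.0035 0.2663] [-180.   -29.9    1.2] F [ 0.2  0.7 -5. ] gap 0.0358 q [-11. -20. 125.   8.  46.  74.]
t 25.11 [0.4795 0.261  0.2006] [ 1.80e+02 -1.00e-01  2.99e+01] F [ 0.8  0.3 -4.9] gap 0.0358 q [ 21.   5. 106.  -0.  69.  81.]
```

View pics/c5.png

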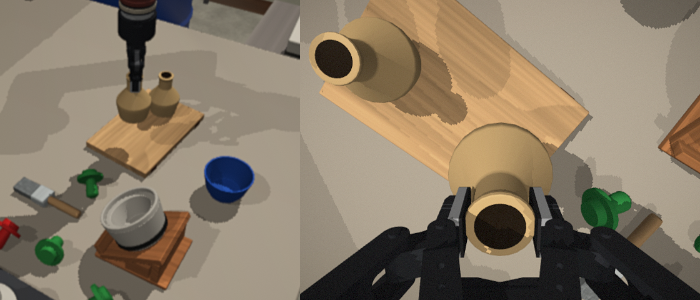

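The bottle is held by its neck over the free end of the board. I check its tilt numerically before lowering.

```bash
cat > tilt.py <<'E'
from h import *
from fit import pdist
from scipy.optimize import least_squares
P=np.array([[0,33],[34,40],[44,40],[75,17],[100,17]])/1000.
def tilt(w,foot):
    w=w.reshape(-1,3); w=w[np.isfinite(w).all(1)]
    def f(q,w):
        a=np.array([q[3],q[4],1]);a/=np.linalg.norm(a); d=w-q[:3]; t=d@a; return t,np.linalg.norm(d-t[:,None]*a,axis=1)
    q=np.array([*foot,0,0.])
    for k in range(8):
        t,r=f(q,w); m=(t>.01)&(t<.075)&(pdist(t,r,P)<(.015 if k<3 else .006)); q=least_squares(lambda s:pdist(*f(s,w[m]),P),q,loss="soft_l1",f_scale=.002).x
    return m.sum(),np.round(q,4)
E
python3 - <<'E'
from tilt import *
W={n:np.load("pics/%s5.npz"%n)["W"].reshape(-1,3) for n in ("scene","wrist")}
foot=[BOT[0],BOT[1],.2-.096]
for n in W: print(n,*tilt(W[n],foot))
print("both",*tilt(np.vstack(list(W.values())),foot))
E
```

```text
scene 892 [ 0.4804  0.2601  0.103  -0.0024 -0.0035]
wrist 13092 [0.4787 0.2606 0.1032 0.0037 0.0078]
both 13983 [0.4788 0.2605 0.1032 0.0028 0.0083]
```

```bash
python3 - <<'E'
from tilt import *
manip.move_l([*BOT,.13],v=.12); print(manip.move_l([*BOT,.108],v=.02,guard=5)); st()
manip.wait(.4); st()
manip.command_gripper(.07); manip.wait(.3); st()
manip.move_l([*BOT,.26],v=.15); manip.wait(.3)
ims=[];W=[]
for n in ("scene","wrist","top"):
    im,d,c=cap(n); ims.append(im[...,::-1]); W.append(cloud(d,c).reshape(-1,3))
print(*tilt(W[1],[*BOT,.018]))
cv2.imwrite("pics/c6.png",np.hstack([ims[0][60:460,60:460],cv2.resize(ims[1],(400,300),interpolation=cv2.INTER_AREA).copy() if 0 else np.vstack([cv2.resize(ims[1],(400,300)),np.zeros((100,400,3),np.uint8)])]))
E
```

```text
True
t 26.69 [0.4789 0.2617 0.1148] [180.   0.  30.] F [ 0.8 -1.6  5.2] gap 0.0356 q [ 21.  12. 109.  -0.  59.  81.]
t 27.09 [0.4788 0.2617 0.1148] [180.   0.  30.] F [ 0.9 -0.7  5.2] gap 0.0357 q [ 21.  12. 109.  -0.  59.  81.]
t 27.82 [0.4768 0.2611 0.1127] [-180.     0.3   30. ] F [ 1.  -0.6 -0.6] gap 0.0701 q [ 21.  12. 109.  -0.  59.  81.]
4798 [0.478  0.2612 0.0175 0.0053 0.0035]
```

View pics/c6.png

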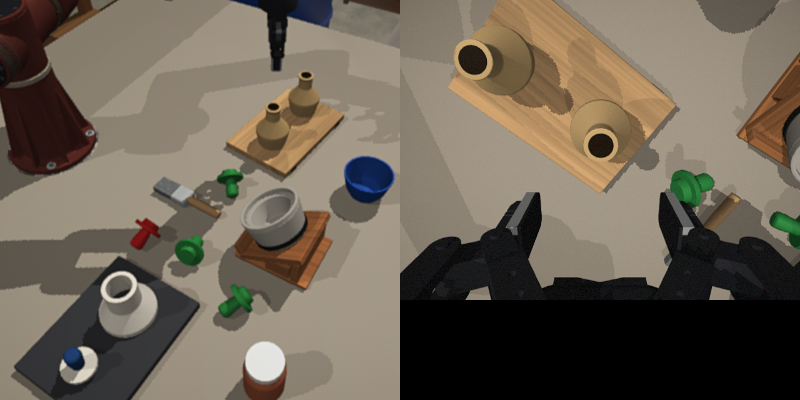

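The bottle stands upright on the board at scene crop (272,125). The plug and collar are on the slab, the bystanders look unmoved, and the gripper is clear of everything.

```bash
python3 -c "
from h import *
manip.job_done(); st()"
```

```text
the job is handed in; nothing more can be done
the job is handed in; nothing more can be done
```

The mould is apart in the order asked, and I handed the job in at about 29 s of the 72 s allowed. No verdict is reported, so the following is from my own checks.

- **Plug:** it went onto the slab first and stands on its spigot there.
- **Collar:** I drew it straight off along the mould axis and set it upright on its foot on the slab. The bottle was still in the cup at that point.
- **Bottle:** I lifted it by the neck and lowered it until it touched the wooden board. It was held there for 0.4 s with about 5 N of contact force before I let go. The last wrist fit has it standing with its foot at board height (z = 0.0175 m) and leaning less than 0.01 rad.
- **Bystanders:** in the last pictures the finished bottle, tub, jar and brush look unmoved. I checked these by eye and did not measure them again at the end.

The gripper was clear of everything when I handed in. No check failed, and the camera fits I compared agreed to within about 2 mm.

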